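# Sweep dry clay offcuts into the dustpan

## Robot

A 6-joint arm with a two-finger parallel gripper is mounted at the origin on the work surface. World frame = base frame: x ahead of the robot, y to its left, z up, the work surface at z = 0. Lengths are in m, angles in rad, forces in N, time in s.
With the tool pointing down it reaches from about 0.35 to 0.85 m from the base axis. Payload 8.1 kg.
Tool frame: the origin (TCP) lies on the centre line of the jaws, within the pads' length; the fingertips stand robot.tip_reach ahead of it and the grasp point (between the pads) lies 5 mm behind it (robot.tip_reach is the distance from the TCP to the fingertips, in m); z points along the fingers, y is the direction in which the jaws open and shut (so a half turn about z gives the same grasp; the last joint's range is limited). The gripper opens to 93 mm and grips with 3 to 60 N. Pads are 15 mm wide; open, the fingers measure 128 mm over their backs; the gripper's body (75 mm by 188 mm) begins 65 mm behind the grasp point.
Start: joints at [1.182, 0.13, 1.488, -0, 1.523, -0.085], TCP at [0.179, 0.573, 0.233] pointing down, gripper open.
Joint ranges: [-2.96, 2.96], [-0.89, 2.26], [0.02, 2.5], [-1.34, 4.48], [0, 2.73], [-2.66, 2.66]. Speed limits (rad/s): [2.39, 2.39, 2.79, 3.14, 3.14, 3.14].

## Interface

Orientations are given as a rotation vector (axis times angle).
In Python, from plant import sensors, read_camera, robot gives the robot as it stands.
- The arm moves only by the tool play_rows, never from a script. Its argument "series" is a list that holds one entry, the list of rows, each a list of 5 numbers: the closure, from -1 (fully open) to 1 (shut), then the shift along the world's x, y, z in m, then the turn about the world's z in rad. A call has 1 to 8 rows; each row is the pose to reach, as a shift and turn from the pose commanded when the call began; what a row does not reach only later rows make up. A row lasts 1/10 s, in which the tool goes at most 50 mm and 8.59 degrees, less where a joint would pass 70% of its speed; a pose out of reach is approached as far as the arm can. A call with a gripper value outside its range is refused whole. The fingers move at their own pace and stop on an object; "force" is the grip in N (left out, the last holds). Time passes only in rows, so rows that repeat a pose let the fingers close. It gives the time, the measured TCP pose, the force and the opening at its end, in the units of the state.
- sensors.read_state(): the state, without advancing time (a new reading comes with each control period).
- read_camera(name): name is "scene" or "side" or "wrist"; returns a dict with "color" (480x640x3 uint8, red, green, blue), "range_z" (480x640 float32, m along the optical axis (not along the pixel's ray), 0 where there is no reading), "intrinsics" (3x3 intrinsics, pixels), "D" ([k1, k2, p1, p2, k3] as OpenCV has them; the pictures are not rectified), "rvec" (rotation vector, rad) and "tvec" (3), from world to camera coordinates, as OpenCV has them. Camera axes: x right, y down, z forward; pixel columns grow to the right and rows downward; lengths in m; the calibration is good to about 2 mm. A picture is of the moment at which its call begins.
- robot.close_job(): hands the job in, once; it reports no verdict.
The state is a dict: "t": time; "q": joint angles; "dq": joint speeds; "joint_torque": joint torques, N m; "tool_pos": TCP position; "orientation": TCP orientation; "force": force on the tool from outside, world axes, zero at the start; "wrist_torque": the same for the moment, N m; "opening": finger opening in m.
Only numpy, scipy, OpenCV 4.12 (cv2) and the standard library are available. Lean on these libraries where they do the work, as an engineer would, in place of code of your own. Each camera call takes 0.05 s, during which the arm holds its last target.

## Task

Three bone-dry offcuts left from cutting round coasters out of a clay slab lie on the pottery table: a tapered strip, a three-sided wedge and a corner piece with a hollow edge. With closed fingers, gently sweep all three along the tabletop into the steel dustpan until each lies right inside, past the sloping lip; only push them: do not pick up, pinch or press hard on the brittle clay. Leave the dustpan, the coasters, pots and everything else where they are, and finish with the hand clear.

Things in the scene. Friction and masses are not known exactly. Their poses are not given: they have to be found in the camera images.
- strip: Offcut to sweep: tapered straight strip, 64 mm long (along its x), 28 mm wide at its -x end and 24 mm at its +x end; grey bone-dry clay slab, 12 mm thick, lying flat, about 35 g. Origin in the middle of its underside; its outline stays within 36 mm of it.
- wedge: Offcut to sweep: three-sided piece like a right triangle with blunted tips, legs 60 mm (along its x) and 48 mm (along its y), right-angled corner 21 mm to -x and 17 mm to -y of the origin; grey bone-dry clay slab, 12 mm thick, lying flat, about 35 g. Origin near the middle of its underside; its outline stays within 41 mm of it.
- corner: Offcut to sweep: L-like slab corner, two straight 54 mm outer edges at right angles (along its x and y), hollow quarter-round inner edge of radius 42 mm, arms 12 mm wide at the ends; grey bone-dry clay slab, 12 mm thick, lying flat, about 35 g. Origin on its underside, 18 mm in from each outer edge, near the hollow edge; x and y point along the arms; outline within 41 mm of it.
- dustpan: Open sheet-steel dustpan lying loose on the table, 0.65 kg, 210 mm wide, 180 mm deep, plus a 130 mm handle behind. Origin on the table at the middle of the lip's front edge; x points from the mouth into the pan, y along the lip (mouth from y = -105 to +105 mm). The lip lies on the table and slopes from 0 at x = 0 up to the flat floor, 3 mm high, at x = 30 mm. Leave it where it lies (within 30 mm).
- pan_floor (a point): Middle of the dustpan's floor, 3 mm above the table and 105 mm behind the lip's edge; axes as the dustpan's. The floor runs 75 mm from here to the lip's slope and 72 mm to the 45 mm high back wall. Side walls (3 mm thick) at y = +-105 mm rise from 10 mm at the mouth to 45 mm; no cover. An offcut is home when its origin is past the slope, over 30 mm behind the lip's edge.
- pinch_pot: Bystander: small egg-shaped open pinch pot of grey dry clay, 72 mm across, 62 mm high, upright; origin in the middle of its underside. It stands among the offcuts; leave it there.
- coaster_a: Bystander: finished round coaster of the same grey dry clay, a disc 80 mm across and 12 mm thick, origin in the middle of its underside. It stands among the offcuts; leave it there.
- coaster_b: Bystander: the second round coaster, 80 mm across, 12 mm thick, beyond the offcuts on the far side; origin in the middle of its underside. Leave it there.
- cup: Bystander: white glazed cup, 76 mm across, 80 mm high, at the right on the robot's side; origin in the middle of its underside. Leave it there.
- glaze_jar: Bystander: closed glass jar with metal cap, 58 mm across, 70 mm high, at the far left beyond the dustpan; origin in the middle of its underside. Leave it there.
- rib: Bystander: flat oblong wooden potter's rib, about 115 x 52 x 7 mm, at the far side of the table; origin in the middle of its underside. Leave it there.
Not all that is in view belongs to the job. What is shaped like the wedge but black, blue or pink is not meant.

How it is judged:
At the end, for the whole second after the job is handed in: The origins of all three offcuts lie more than 30 mm (and less than 175 mm) behind the dustpan's lip edge and within 100 mm of its centre line, under 35 mm above the table, at rest (below 20 mm/s); the dustpan stands level within 30 mm of its place and every bystander within 15 mm of its own (x of strip in the frame of dustpan between 0.03 and 0.175 m and y of strip in the frame of dustpan between -0.1 and 0.1 m and height (world z) of each of strip, wedge, corner below 0.035 m and linear speed of each of strip, wedge, corner below 0.02 m/s and x of wedge in the frame of dustpan between 0.03 and 0.175 m and y of wedge in the frame of dustpan between -0.1 and 0.1 m and x of corner in the frame of dustpan between 0.03 and 0.175 m and y of corner in the frame of dustpan between -0.1 and 0.1 m and distance of dustpan from where it was at the start of the episode below 0.03 m and angle between dustpan's own z axis and vertical below 0.1 rad and distance of each of pinch_pot, coaster_a, coaster_b, cup, glaze_jar, rib from where it was at the start of the episode below 0.015 m); the robot touches nothing.
It fails at once if an offcut is picked up (over 20 mm off the table outside the pan, over 40 mm anywhere) (height (world z) of any of strip, wedge, corner above 0.04 m or (height (world z) of strip above 0.02 m and x of strip in the frame of dustpan below 0 m) or (height (world z) of wedge above 0.02 m and x of wedge in the frame of dustpan below 0 m) or (height (world z) of corner above 0.02 m and x of corner in the frame of dustpan below 0 m)).
It fails at once if an offcut of brittle clay is pinched or pressed hard by the fingers (over 45 N) (contact force between any of strip, wedge, corner and the fingers above 45 N).
It fails at once if the dustpan is pushed more than 30 mm (distance of dustpan from where it was at the start of the episode above 0.03 m).
It fails at once if a bystander is disturbed (moved more than 15 mm) (distance of any of pinch_pot, coaster_a, coaster_b, cup, glaze_jar, rib from where it was at the start of the episode above 0.015 m).
It also fails if it takes over 72 s, if anything falls off the work surface, if the arm or the gripper's body presses on something with over 40 N, if the wrist force passes 120 N, or if a joint passes its speed limit or range.

## Working session

There is one attempt and no reset: what is moved stays moved. The work goes in short steps, Python scripts to look and compute and a tool call to move; the robot and the scene stay as the last step left them, time stands still between calls to the robot, and variables do not carry over. Pictures are saved under pics/ and viewed, and the job is handed in when it is done.

Besides the shell and the picture viewer there is one more tool, called in YAML: its name, and indented under it one key for each argument. play_rows: Moves the arm, as the interface text tells. Its arguments: {"type":"object","properties":{"series":{"type":"array","items":{"type":"array","items":{"type":"array","items":{"type":"number"}}}},"force":{"type":"number"}},"required":["series"]}

```bash
ls; mkdir -p pics
python3 - <<'E'
from plant import sensors, read_camera, robot
import cv2,numpy as np
print(sensors.read_state()); print(robot.tip_reach)
for n in ("scene","side","wrist"):
    c=read_camera(n); cv2.imwrite(f"pics/{n}0.png",c["color"][:,:,::-1]); np.savez(f"{n}0.npz",**c)
    R=cv2.Rodrigues(np.array(c["rvec"],float))[0]; print(n,(-R.T@np.array(c["tvec"]).ravel()),R[2],c["intrinsics"],c["D"])
E
```

```text
pics
{'t': 0.0, 'q': array([ 1.18162128e+00,  1.31169706e-01,  1.48927909e+00, -9.48025972e-06,
        1.52301511e+00, -8.53742757e-02]), 'dq': array([-5.14812918e-04,  2.88271048e-04,  2.42225231e-05,  2.96008035e-04,
        2.53103839e-04, -3.71477312e-04]), 'joint_torque': array([ 1.11246343e-03, -5.59840643e+01, -4.91767323e+01,  7.68422987e-02,
        3.52760672e-02, -1.98789330e-04]), 'tool_pos': array([0.17924603, 0.57202039, 0.23158245]), 'orientation': array([-4.75310008e-01, -3.10499130e+00,  2.86010637e-03]), 'force': array([ 0.42613267, -0.32738534,  0.59393551]), 'wrist_torque': array([ 0.01918639, -0.00765218,  0.0373676 ]), 'opening': 0.0929752553030763}
0.014
scene [1.03296588 0.31717484 0.70334588] [-0.51034591 -0.39940381 -0.76159284] [[437.70363391   0.         324.25604773]
 [  0.         437.70363391 233.53949933]
 [  0.           0.           1.        ]] [-0.10958309  0.          0.          0.          0.        ]
side [ 0.22391465 -0.75867761  0.72577674] [ 0.31920158  0.67678117 -0.66338345] [[473.7402817    0.         312.2203857 ]
 [  0.         473.7402817  236.97417645]
 [  0.           0.           1.        ]] [0.01469884 0.         0.         0.         0.        ]
wrist [0.11595014 0.59327778 0.38362398] [ 0.23405526 -0.0753222  -0.96930114] [[331.3148337    0.         324.80405703]
 [  0.         331.3148337  235.45458258]
 [  0.           0.           1.        ]] [-0.02395025  0.          0.          0.          0.        ]
```

View pics/scene0.png

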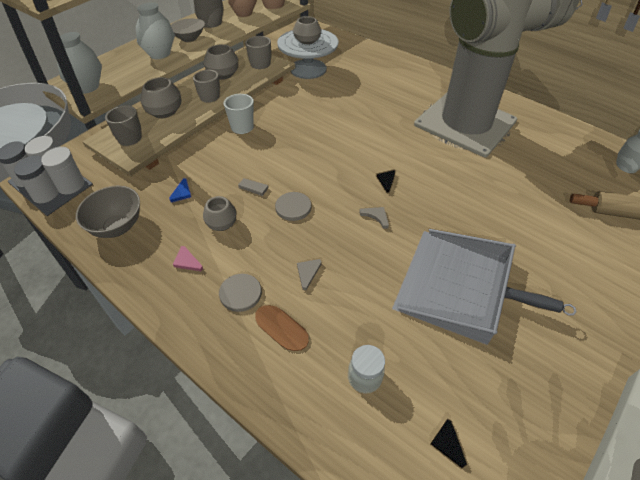

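View pics/side0.png

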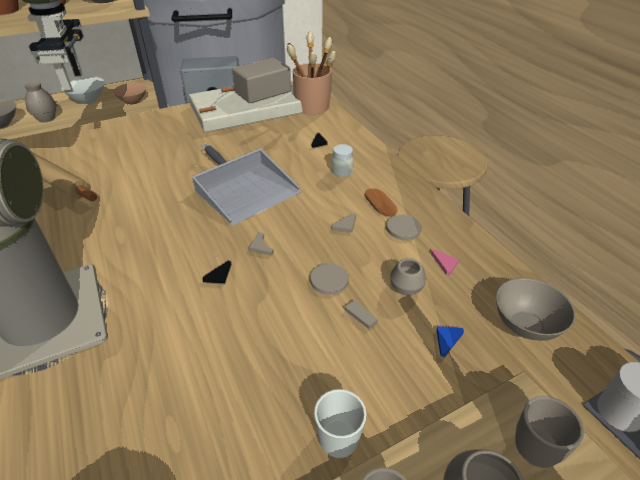

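View pics/wrist0.png

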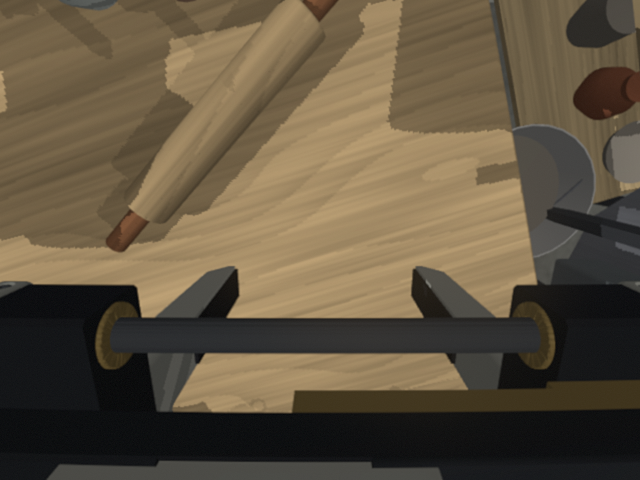

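The scene image shows:
- **Offcuts:** strip at (253,187), grey wedge at (309,272), corner at (376,215).
- **Bystanders:** coaster_a (293,207), coaster_b (240,292), pot (220,213), and the dustpan around (458,285).
- **Wedge candidates:** black (387,180), black (450,443), blue (180,190), pink (187,260) and grey (309,272). Only the grey one fits, because the others are the excluded colours.

Next I'll measure them and take an enlarged crop to confirm.

```bash
cat > h.py <<'E'
import cv2,numpy as np
def ray(c,px,z):
    px=np.array(px,float).reshape(-1,1,2)
    K=np.array(c["intrinsics"]);D=np.array(c["D"],float)
    u=cv2.undistortPoints(px,K,D).reshape(-1,2)
    R=cv2.Rodrigues(np.array(c["rvec"],float))[0];t=np.array(c["tvec"],float).ravel()
    o=-R.T@t; d=np.c_[u,np.ones(len(u))]@R
    return o+d*((z-o[2])/d[:,2])[:,None]
def cloud(c):
    rz=np.array(c["range_z"],float);h,w=rz.shape
    px=np.stack(np.meshgrid(np.arange(w),np.arange(h)),-1).reshape(-1,1,2).astype(float)
    u=cv2.undistortPoints(px,np.array(c["intrinsics"]),np.array(c["D"],float)).reshape(-1,2)
    R=cv2.Rodrigues(np.array(c["rvec"],float))[0];t=np.array(c["tvec"],float).ravel()
    P=(np.c_[u,np.ones(len(u))]*rz.reshape(-1,1)-t)@R
    P[rz.ravel()==0]=np.nan
    return P.reshape(h,w,3)
def proj(c,P):
    return cv2.projectPoints(np.array(P,float).reshape(-1,1,3),np.array(c["rvec"],float),np.array(c["tvec"],float),np.array(c["intrinsics"]),np.array(c["D"],float))[0].reshape(-1,2)
E
python3 - <<'E'
import numpy as np,cv2
from h import *
for n in ("scene","side"):
    c=dict(np.load(n+"0.npz")); P=cloud(c)
    z=P[...,2]
    m=((z>0.006)&(z<0.3)&(P[...,0]>0.2)&(P[...,0]<1.0)&(abs(P[...,1])<0.6)).astype(np.uint8)
    k,l,s,ce=cv2.connectedComponentsWithStats(m)
    print(n,'table z',np.nanmedian(z[(abs(z)<0.02)]))
    for i in range(1,k):
        if s[i,4]<80: continue
        q=P[l==i]; 
        print(ce[i].round(),s[i,4],'mean',q.mean(0).round(3),'min',q.min(0).round(3),'max',q.max(0).round(3),np.median(c["color"][l==i],0))
c=np.load("scene0.npz")["color"][:,:,::-1]
cv2.imwrite("pics/crop0.png",cv2.resize(c[150:350,150:350],None,fx=3,fy=3,interpolation=cv2.INTER_CUBIC))
E
```

```text
scene table z 0.0009696128762071679
[190. 119.] 6403 mean [ 0.499 -0.54   0.048] min [ 0.2   -0.6    0.006] max [ 0.73  -0.418  0.116] [113. 102.  77.]
[168. 102.] 540 mean [ 0.525 -0.591  0.088] min [ 0.484 -0.6    0.043] max [ 0.56  -0.581  0.123] [81. 78. 71.]
[ 66. 178.] 982 mean [ 0.837 -0.589  0.05 ] min [ 0.794 -0.6    0.006] max [ 0.92  -0.575  0.1  ] [97. 97. 93.]
[386. 178.] 242 mean [ 0.346 -0.038  0.012] min [ 0.309 -0.064  0.006] max [ 0.376 -0.012  0.016] [17. 19. 19.]
[180. 191.] 269 mean [ 0.677 -0.382  0.011] min [ 0.639 -0.408  0.006] max [ 0.71  -0.357  0.015] [ 38.  73. 140.]
[253. 186.] 288 mean [ 0.56  -0.263  0.012] min [ 0.538 -0.299  0.006] max [ 0.579 -0.231  0.017] [131. 126. 115.]
[109. 211.] 2485 mean [ 0.826 -0.435  0.035] min [ 0.763 -0.487  0.006] max [ 0.897 -0.35   0.062] [80. 76. 68.]
[293. 205.] 796 mean [ 0.549 -0.15   0.012] min [ 0.508 -0.192  0.006] max [ 0.588 -0.112  0.016] [130. 125. 114.]
[219. 213.] 908 mean [ 0.685 -0.232  0.044] min [ 0.65  -0.27   0.007] max [ 0.714 -0.205  0.067] [93. 89. 80.]
[376. 215.] 310 mean [0.457 0.009 0.012] m
[... 2408 characters left out ...]
 113. 101.]
[361. 313.] 409 mean [ 0.557 -0.269  0.01 ] min [ 0.535 -0.304  0.006] max [ 0.576 -0.233  0.013] [144. 136. 121.]
[448. 338.] 476 mean [ 0.67  -0.389  0.01 ] min [ 0.639 -0.415  0.006] max [ 0.707 -0.359  0.013] [ 28.  68. 152.]
[619. 377.] 338 mean [ 0.817 -0.595  0.075] min [ 0.801 -0.6    0.006] max [ 0.848 -0.585  0.1  ] [93.5 92.5 88.5]
[464. 433.] 9722 mean [ 0.564 -0.554  0.047] min [ 0.362 -0.6    0.033] max [ 0.725 -0.51   0.118] [124. 108.  77.]
[340. 420.] 2350 mean [ 0.407 -0.459  0.051] min [ 0.367 -0.499  0.006] max [ 0.442 -0.424  0.082] [171. 177. 168.]
[474. 462.] 126 mean [ 0.538 -0.598  0.066] min [ 0.527 -0.6    0.054] max [ 0.548 -0.594  0.087] [85. 81. 72.]
```

View pics/crop0.png

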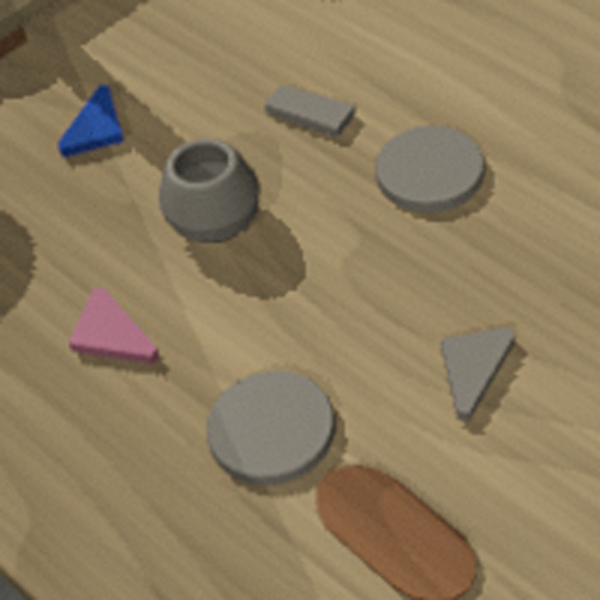

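Run:
```python
import numpy as np,cv2
from h import *
a=np.load("scene0.npz")["color"][:,:,::-1][210:350,380:580]
b=np.load("side0.npz")["color"][:,:,::-1][140:235,180:310]
a=cv2.resize(a,None,fx=4,fy=4,interpolation=cv2.INTER_CUBIC); b=cv2.resize(b,None,fx=5,fy=5,interpolation=cv2.INTER_CUBIC)
cv2.imwrite("pics/panA.png",a);cv2.imwrite("pics/panB.png",b)
seeds={"scene":dict(strip=(253,187),wedge=(308,270),corner=(376,215),ca=(293,205)),"side":dict(strip=(361,313),wedge=(346,223),corner=(260,244),ca=(329,277))}
for n in seeds:
    c=dict(np.load(n+"0.npz"))
    lab=cv2.cvtColor(c["color"],cv2.COLOR_RGB2HSV)
    m=((lab[...,1]<75)&(lab[...,2]>105)).astype(np.uint8)  # lit top faces
    k,l=cv2.connectedComponents(m,connectivity=4)
    for o,(u,v) in seeds[n].items():
        i=l[v,u]
        if i==0: print(n,o,'none',lab[v,u]);continue
        ct=max(cv2.findContours((l==i).astype(np.uint8),cv2.RETR_EXTERNAL,cv2.CHAIN_APPROX_NONE)[0],key=cv2.contourArea)
        W=ray(c,ct,0.012)[:,:2]
        wc=(W*1e4).astype(np.float32).reshape(-1,1,2)
        M=cv2.moments(wc); cen=np.array([M['m10'],M['m01']])/M['m00']/1e4
        r=cv2.minAreaRect(wc)
        ap=cv2.approxPolyDP(wc,60,True).reshape(-1,2)/10
        print(n,o,'area mm2',M['m00']/100,'cen',cen.round(4),'rect',np.array(r[1])/10,r[2],'poly',ap.round(0).tolist())
```

```text
scene strip area mm2 1567.1655411463976 cen [ 0.5581 -0.2657] rect [29.94760437 65.67929077] 16.886728286743164 poly [[556.0, -299.0], [582.0, -289.0], [576.0, -292.0], [562.0, -232.0], [537.0, -243.0]]
scene wedge area mm2 1711.0125866519707 cen [ 0.6631 -0.0132] rect [60.73834229 49.00481262] 50.97834014892578 poly [[627.0, -11.0], [664.0, -41.0], [697.0, 7.0]]
scene corner area mm2 1481.089020361515 cen [0.4536 0.0068] rect [55.01121216 57.18278198] 44.74837875366211 poly [[463.0, -30.0], [474.0, -25.0], [460.0, 7.0], [473.0, 37.0], [468.0, 43.0], [427.0, 9.0]]
scene ca area mm2 4651.165249204933 cen [ 0.5464 -0.1532] rect [76.63225098 77.60209351] 38.926177978515625 poly [[525.0, -186.0], [561.0, -190.0], [582.0, -173.0], [584.0, -142.0], [565.0, -118.0], [543.0, -115.0], [513.0, -131.0], [507.0, -159.0]]
side strip area mm2 1673.4478035926818 cen [ 0.5567 -0.2702] rect [28.75098572 68.85379639] 12.90444564819336 poly [[560.0, -236.0], [535.0, -244.0], [551.0, -308.0], [576.0, -296.0]]
side wedge area mm2 2094.6191043412437 cen [ 0.657  -0.0212] rect [69.71268311 47.91387024] 51.558712005615234 poly [[695.0, -1.0], [635.0, -9.0], [623.0, -27.0], [656.0, -51.0]]
side corner area mm2 1838.8953903981974 cen [ 0.4508 -0.0028] rect [62.5678833  57.46975098] 43.91591262817383 poly [[465.0, 39.0], [425.0, -5.0], [462.0, -41.0], [470.0, -27.0], [460.0, 0.0], [471.0, 29.0]]
side ca area mm2 5098.848531824053 cen [ 0.5436 -0.1607] rect [85.26260986 77.25595093] 63.814876556396484 poly [[561.0, -121.0], [528.0, -121.0], [510.0, -139.0], [507.0, -183.0], [535.0, -203.0], [568.0, -192.0], [583.0, -165.0], [580.0, -140.0]]
```

View pics/panA.png

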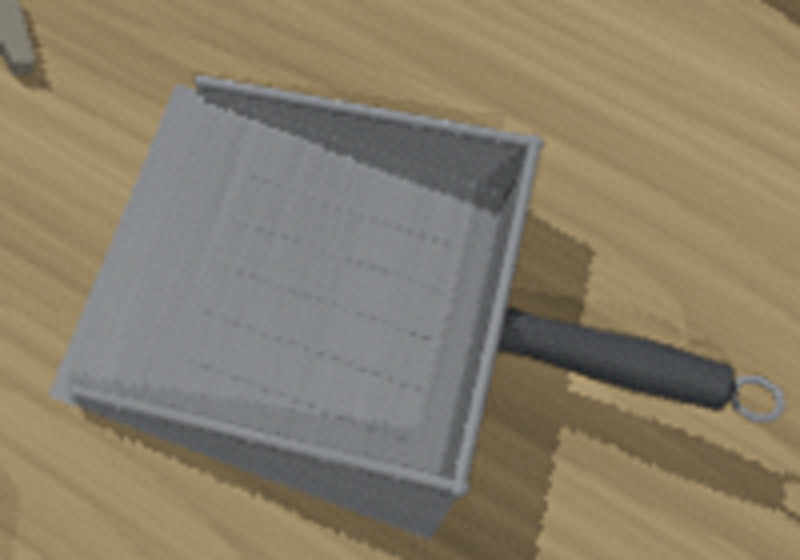

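View pics/panB.png

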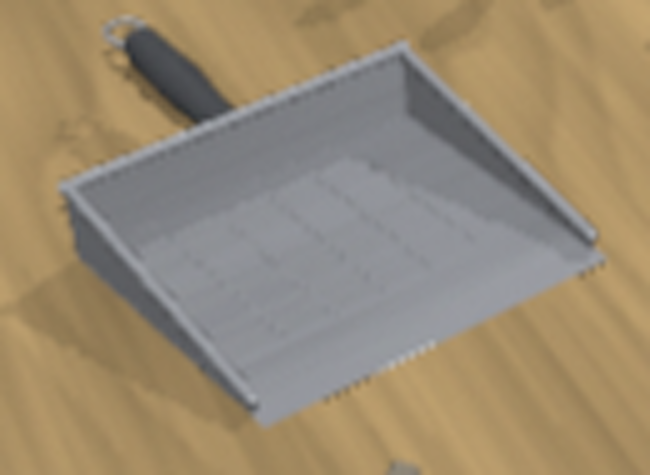

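Run:
```python
import numpy as np
from h import *
c=dict(np.load("scene0.npz"));d=dict(np.load("side0.npz"))
A=ray(c,[(424.5,231.7),(393,308.7)],0)[:,:2];B=ray(d,[(232.6,225.4),(301,192.4)],0)[:,:2]
for Q in (A,B,(A+B)/2):
    v=Q[1]-Q[0]; print(Q.round(4).tolist(),np.linalg.norm(v),'mid',Q.mean(0).round(4),'ang x axis',np.degrees(np.arctan2(v[0],-v[1])))
# back wall corners z=.045
print(ray(c,[(380+537/4,210+140/4),(380+462/4,210+488/4)],0.045).round(3)); print(ray(d,[(180+67/5,140+187/5),(180+404/5,140+45/5)],0.045).round(3))
```

```text
[[0.4231, 0.1116], [0.6246, 0.1614]] 0.2075509108347083 mid [0.5238 0.1365] ang x axis 103.90069935004018
[[0.4213, 0.1032], [0.6225, 0.151]] 0.20679686164496575 mid [0.5219 0.1271] ang x axis 103.38511195942166
[[0.4222, 0.1074], [0.6235, 0.1562]] 0.2071717892218043 mid [0.5229 0.1318] ang x axis 103.64337480275519
[[0.378 0.283 0.045]
 [0.581 0.335 0.045]]
[[0.381 0.274 0.045]
 [0.583 0.326 0.045]]
```

Calibrated averages from the two views, which differ by about 5 mm, in m:

| Item | Position |
|---|---|
| Pan lip mid | (0.523, 0.132) |
| Pan x axis | 103.6° |
| Corner | (0.453, 0.003) |
| Wedge | (0.661, -0.016) |
| Strip | (0.557, -0.267) |

The sizes match the ones given. The corner goes first, because it lies in the mouth's approach. I'll move over behind it with the fingers shut.

play_rows:
  series:
    - [[1,0.02,-0.04,0,-0.14],[1,0.04,-0.08,0,-0.28],[1,0.06,-0.12,0,-0.42],[1,0.08,-0.16,0,-0.56],[1,0.1,-0.2,0,-0.7],[1,0.12,-0.24,0,-0.84],[1,0.14,-0.28,0,-0.98],[1,0.16,-0.32,0,-1.12]]
  force: 10

```text
t: 0.95
tool_pos: [0.3397, 0.2509, 0.2325]
orientation: [2.059, 2.373, 0.0]
force: [1.2, -0.1, -1.1]
opening: 0.0338
```

play_rows:
  series:
    - [[1,0.02,-0.04,-0.01,-0.147],[1,0.04,-0.08,-0.02,-0.147],[1,0.06,-0.12,-0.03,-0.147],[1,0.08,-0.16,-0.04,-0.147],[1,0.1,-0.2,-0.06,-0.147],[1,0.11,-0.24,-0.08,-0.147],[1,0.116,-0.28,-0.1,-0.147],[1,0.116,-0.32,-0.12,-0.147]]

```text
t: 1.75
tool_pos: [0.4557, -0.0693, 0.1118]
orientation: [2.221, 2.221, 0.0]
force: [0.5, -0.1, 0.5]
opening: 0.0004
```

play_rows:
  series:
    - [[1,0,0,-0.04,0],[1,0,0,-0.07,0],[1,0,0,-0.085,0],[1,0,0,-0.091,0],[1,0,0,-0.091,0]]

```text
t: 2.25
tool_pos: [0.4547, -0.0673, 0.0209]
orientation: [-2.22, -2.22, 0.001]
force: [-0.3, -0.2, 0.5]
opening: 0.0004
```

```bash
cat > snap.py <<'E'
import sys
from plant import sensors, read_camera, robot
from h import *
n,out=sys.argv[1],sys.argv[2]; box=[int(a) for a in sys.argv[3:7]]; f=float(sys.argv[7])
c=read_camera(n); np.savez(f"{n}_{out}.npz",**c)
x0,y0,x1,y1=box
cv2.imwrite(f"pics/{out}.png",cv2.resize(c["color"][y0:y1,x0:x1,::-1],None,fx=f,fy=f,interpolation=cv2.INTER_CUBIC))
s=sensors.read_state(); print(s["t"],s["tool_pos"],s["force"])
E
python3 snap.py side a1 170 130 470 330 2.6
```

```text
2.3 [ 0.45562293 -0.06744507  0.02196492] [-0.56881932 -0.02477306 -0.35251682]
```

View pics/a1.png

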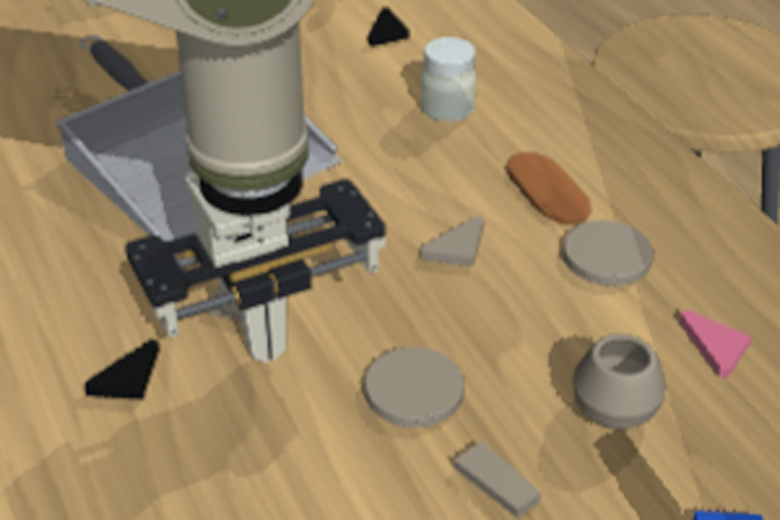

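The fingers are down behind the corner, at crop (265,355), and everything else is in place. Pushing +y.

play_rows:
  series:
    - [[1,0,0.01,0,0],[1,0,0.02,0,0],[1,0,0.03,0,0],[1,0,0.04,0,0],[1,0,0.05,0,0],[1,0,0.06,0,0],[1,0,0.07,0,0],[1,0,0.08,0,0]]

```text
t: 3.1
tool_pos: [0.4555, 0.0134, 0.0216]
orientation: [2.221, 2.222, -0.0]
force: [-0.4, -0.4, 0.3]
opening: 0.0004
```

```bash
python3 snap.py scene a2 300 140 560 340 3
```

```text
3.15 [0.45534863 0.01449925 0.02157432] [-0.23478743  0.88339857 -1.82048325]
```

View pics/a2.png

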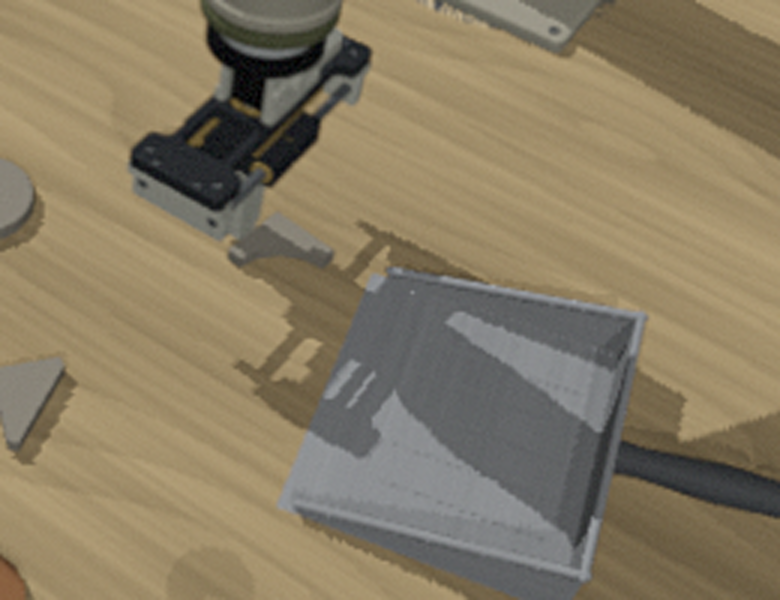

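Run:
```python
from h import *
c=dict(np.load("scene_a2.npz"))
print((ray(c,[(300+a/3,140+b/3) for a,b in [(232,252),(250,262),(275,216),(330,245),(325,262),(283,240)]],0.012)*1000).round())
```

```text
[[478.  26.  12.]
 [478.  41.  12.]
 [429.  30.  12.]
 [428.  76.  12.]
 [445.  82.  12.]
 [446.  48.  12.]]
```

The corner now lies flush on the pusher, with its vertex at (0.427, 0.023). It needs to move to +x to clear the pan's left wall, so I'll back off, yaw -0.5 and push diagonally.

play_rows:
  series:
    - [[1,-0.005,-0.015,0,0],[1,-0.015,-0.02,0,-0.13],[1,-0.025,-0.02,0,-0.26],[1,-0.034,-0.018,0,-0.39],[1,-0.034,-0.015,0,-0.5],[1,-0.03,-0.007,0,-0.5],[1,-0.025,0.002,0,-0.5],[1,-0.02,0.011,0,-0.5]]

```text
t: 3.95
tool_pos: [0.4362, 0.0244, 0.0218]
orientation: [2.7, 1.606, 0.0]
force: [0.1, -0.7, 0.4]
opening: 0.0006
```

play_rows:
  series:
    - [[1,0.005,0.009,0,0],[1,0.01,0.018,0,0],[1,0.015,0.027,0,0],[1,0.02,0.036,0,0],[1,0.025,0.045,0,0],[1,0.03,0.054,0,0]]

```text
t: 4.55
tool_pos: [0.4658, 0.0784, 0.0216]
orientation: [-2.702, -1.603, 0.0]
force: [0.2, -0.0, -0.4]
opening: 0.0005
```

```bash
python3 snap.py scene a3 300 140 560 340 3
```

```text
4.6 [0.46661917 0.07929835 0.02185921] [-0.16206732  0.33748005  0.02521608]
```

View pics/a3.png

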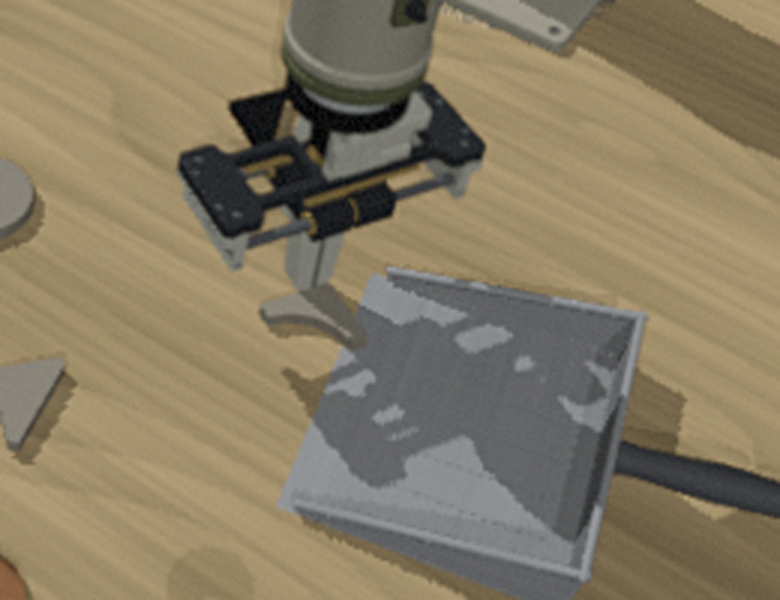

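play_rows:
  series:
    - [[1,0,0.011,0,0.04],[1,0,0.022,0,0.08],[1,-0.001,0.033,0.001,0.125],[1,-0.001,0.044,0.001,0.167],[1,-0.001,0.055,0.002,0.21],[1,-0.001,0.066,0.002,0.25],[1,-0.001,0.077,0.002,0.29],[1,-0.001,0.089,0.002,0.33]]

```text
t: 5.4
tool_pos: [0.4644, 0.1675, 0.0236]
orientation: [2.399, 2.029, 0.0]
force: [0.5, -0.2, 0.9]
opening: 0.0005
```

```bash
python3 snap.py scene a4 300 140 560 340 3
```

```text
5.45 [0.46446545 0.16890288 0.02373958] [-0.16019525  2.05731161  1.11453884]
```

View pics/a4.png

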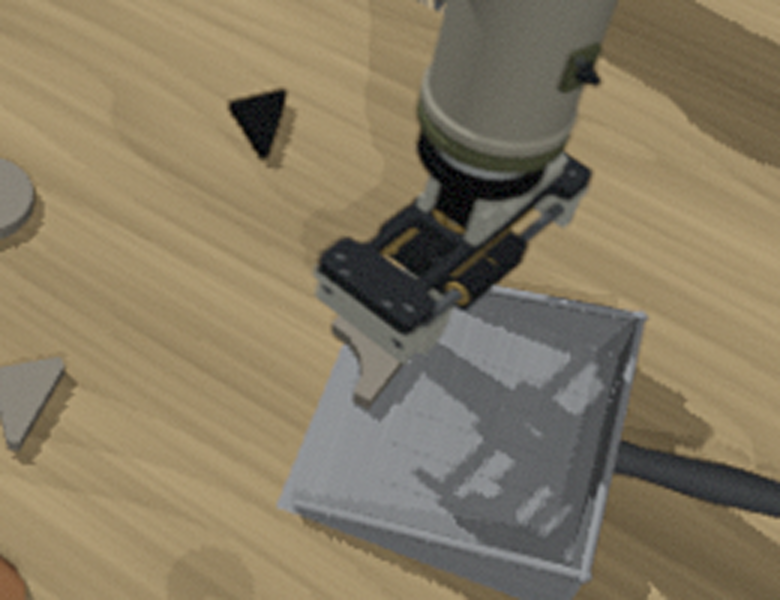

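```bash
python3 snap.py side a5 170 130 470 330 2.6;python3 - <<'E'
from h import *
c=dict(np.load("scene_a4.npz"))
print((ray(c,[(300+a/3,140+b/3) for a,b in [(335,325),(355,345),(362,365),(355,400),(368,408),(402,365)]],0.014)*1000).round())
E
```

```text
5.5 [0.46444917 0.16802025 0.02368051] [-0.3033738  -0.71139177  0.35528828]
[[491. 118.  14.]
 [497. 137.  14.]
 [508. 149.  14.]
 [536. 160.  14.]
 [536. 170.  14.]
 [492. 170.  14.]]
```

View pics/a5.png

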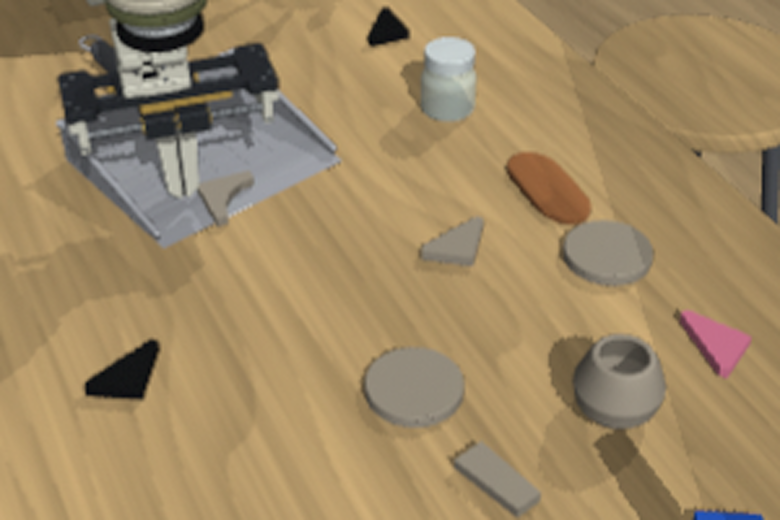

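The corner slipped to the pusher's right and turned. Its vertex is about (0.484, 0.172), with the hollow facing (+x,-y) and the origin around 22 mm past the lip. I'll re-enter from the hollow with the pusher turned 45°, so both finger edges seat in the arc.

play_rows:
  series:
    - [[1,0,0,0.03,0],[1,0,-0.005,0.045,0.14],[1,0.025,-0.03,0.045,0.28],[1,0.06,-0.057,0.045,0.42],[1,0.08,-0.057,0.045,0.56],[1,0.08,-0.057,0.045,0.7],[1,0.08,-0.057,0.045,0.84],[1,0.08,-0.057,0.045,0.95]]

```text
t: 6.3
tool_pos: [0.5445, 0.1091, 0.0683]
orientation: [-1.203, -2.902, 0.001]
force: [0.3, -0.1, 1.4]
opening: 0.0005
```

play_rows:
  series:
    - [[1,0,0,-0.025,0],[1,0,0,-0.042,0],[1,0,0,-0.047,0],[1,0,0,-0.047,0]]

```text
t: 6.7
tool_pos: [0.5436, 0.1093, 0.0207]
orientation: [-1.21, -2.897, 0.002]
force: [0.8, 0.0, 0.3]
opening: 0.0003
```

```bash
python3 snap.py side a6 170 130 370 280 4
```

```text
6.75 [0.54437877 0.10940694 0.0217008 ] [ 0.51586817 -0.17216108  0.27104153]
```

View pics/a6.png

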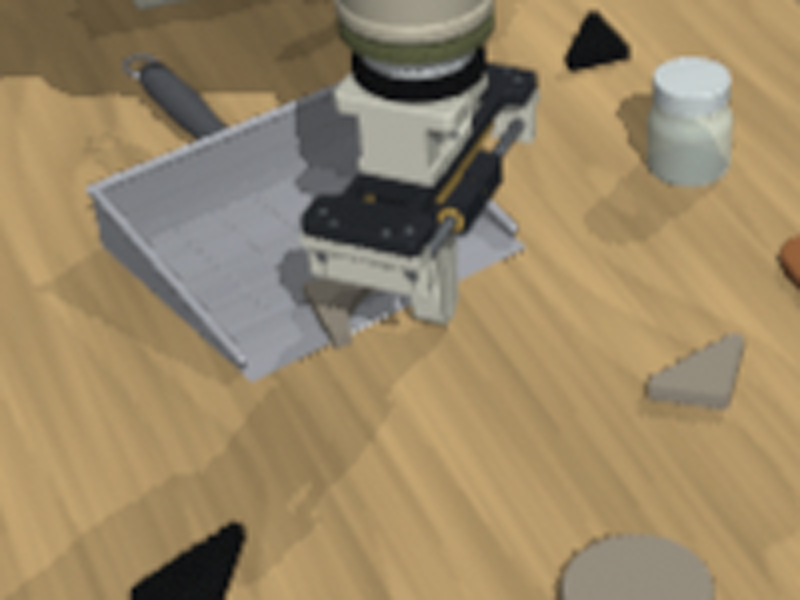

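play_rows:
  series:
    - [[1,-0.01,0.01,0,0],[1,-0.02,0.02,0,0],[1,-0.03,0.03,0,0],[1,-0.034,0.04,0.001,0],[1,-0.037,0.051,0.001,0],[1,-0.04,0.062,0.002,0],[1,-0.043,0.073,0.002,0],[1,-0.046,0.084,0.002,0]]

```text
t: 7.55
tool_pos: [0.4984, 0.1946, 0.0237]
orientation: [1.21, 2.899, 0.0]
force: [-0.5, -0.4, 0.1]
opening: 0.0003
```

```bash
python3 snap.py side a7 170 130 370 280 4
```

```text
7.6 [0.49791307 0.19591649 0.02366059] [-0.25817025  0.93616321 -0.38639206]
```

View pics/a7.png

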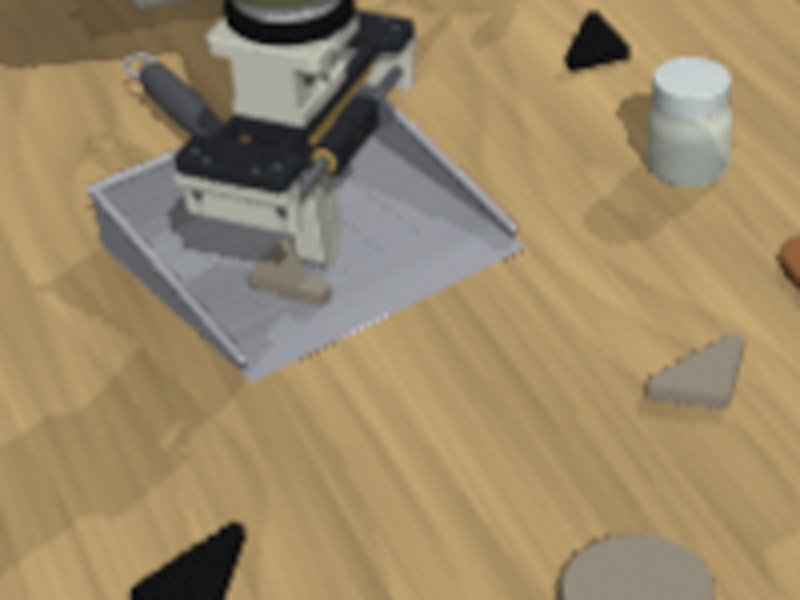

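Run:
```python
from h import *
c=dict(np.load("side_a7.npz"))
W=ray(c,[(170+a/4,130+b/4) for a,b in [(250,268),(325,288),(330,283),(285,240),(258,255)]],0.015)[:,:2]+[.001,.004]
o=np.array([.523,.132]);X=np.array([-.235,.972]);Y=np.array([-.972,-.235])
for w in W: print(w.round(3),((w-o)@X).round(3),((w-o)@Y).round(3))
```

```text
[0.453 0.195] 0.078 0.053
[0.488 0.155] 0.03 0.028
[0.493 0.158] 0.032 0.023
[0.483 0.213] 0.089 0.02
[0.462 0.206] 0.086 0.042
```

The corner's vertex is at (0.453, 0.195), so its origin is about 70 mm past the lip and 29 mm off the centre line. It's home. Now lifting clear and going to the wedge.

play_rows:
  series:
    - [[1,0,0,0.04,0],[1,0,0,0.08,0],[1,0.03,-0.04,0.08,-0.09],[1,0.056,-0.08,0.08,-0.18],[1,0.084,-0.12,0.08,-0.27],[1,0.112,-0.16,0.08,-0.36],[1,0.14,-0.2,0.08,-0.36],[1,0.168,-0.24,0.08,-0.36]]

```text
t: 8.4
tool_pos: [0.6674, -0.0481, 0.1034]
orientation: [-1.71, -2.635, -0.0]
force: [0.4, 0.3, 0.0]
opening: 0.0005
```

play_rows:
  series:
    - [[1,0.02,-0.027,0,0],[1,0.02,-0.027,-0.04,0],[1,0.02,-0.027,-0.07,0],[1,0.02,-0.027,-0.082,0],[1,0.02,-0.027,-0.082,0]]

```text
t: 8.9
tool_pos: [0.6843, -0.0729, 0.0186]
orientation: [-1.707, -2.632, 0.003]
force: [1.3, 0.1, 0.5]
opening: 0.0002
```

```bash
python3 snap.py side b1 180 130 480 330 2.6;  python3 snap.py scene b2 200 180 500 380 2.6
```

```text
8.95 [ 0.68587929 -0.07305621  0.02105159] [0.26580316 1.23544641 0.70364235]
9.0 [ 0.68714664 -0.07325344  0.02281645] [0.19269473 0.90900184 0.71721495]
```

View pics/b1.png

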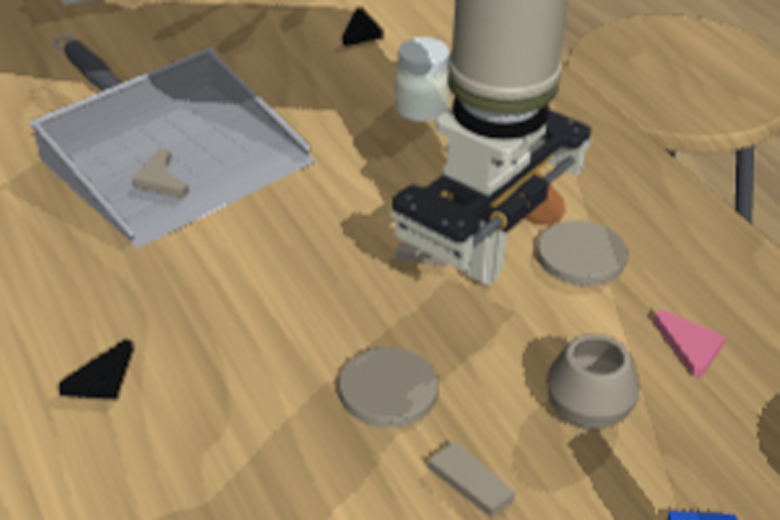

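View pics/b2.png

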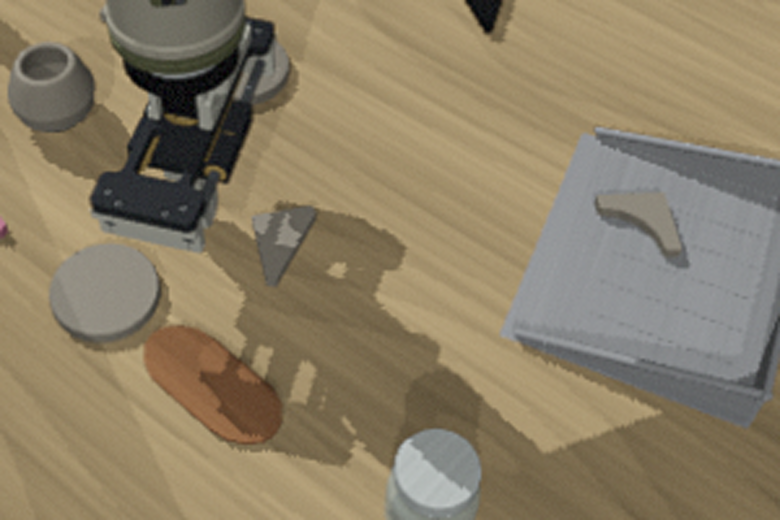

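The corner lies well inside the pan, and the pusher is down behind the wedge's right-angled corner. Pushing the wedge toward the pan.

play_rows:
  series:
    - [[1,-0.004,0.009,-0.001,0],[1,-0.008,0.018,-0.001,0],[1,-0.012,0.027,-0.001,0],[1,-0.016,0.036,-0.001,0],[1,-0.02,0.045,-0.001,0],[1,-0.024,0.054,-0.001,0],[1,-0.028,0.063,-0.001,0],[1,-0.032,0.072,-0.001,0]]

```text
t: 9.8
tool_pos: [0.6541, -0.0007, 0.0206]
orientation: [1.71, 2.636, 0.0]
force: [-0.4, -0.3, 0.4]
opening: 0.0004
```

```bash
python3 snap.py scene b3 200 180 500 380 2.6
```

```text
9.85 [0.65351565 0.0007914  0.02042904] [ 0.53186811  1.03211243 -0.78375956]
```

View pics/b3.png

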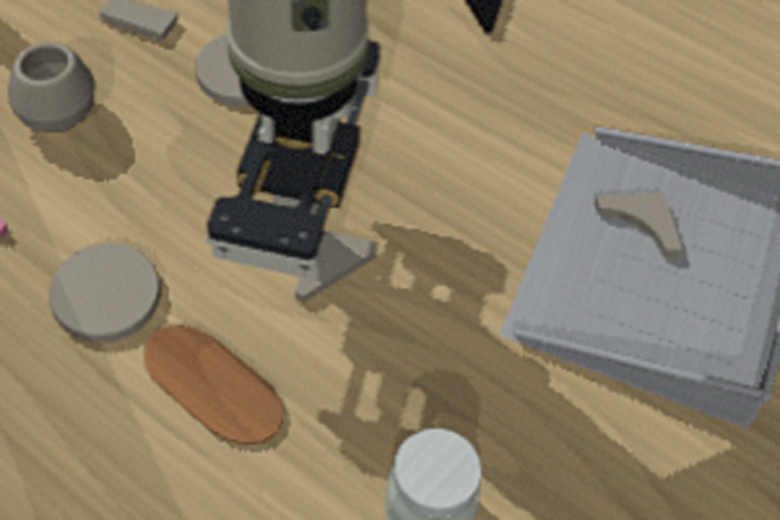

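Run:
```python
from h import *
c=dict(np.load("scene_b3.npz"))
print((ray(c,[(200+a/2.6,180+b/2.6) for a,b in [(375,243),(298,293),(333,232)]],0.012)[:,:2]*1000-[1,4]).round())
```

```text
[[623.  44.]
 [693.  27.]
 [635.  13.]]
```

The wedge is flush on its long leg with the pusher. Its right tip would strike the pan's right wall on this heading, so I'll re-centre, turn the pusher +0.22 and push more toward -x.

play_rows:
  series:
    - [[1,0.005,-0.012,0,0],[1,0.014,-0.01,0,0.12],[1,0.019,-0.004,0,0.22],[1,0.012,0.005,0,0.22],[1,0.005,0.014,0,0.22],[1,-0.002,0.023,0,0.22],[1,-0.009,0.032,0,0.22],[1,-0.015,0.04,0,0.22]]

```text
t: 10.65
tool_pos: [0.6384, 0.0395, 0.0206]
orientation: [-1.41, -2.807, 0.0]
force: [0.1, 0.8, -1.0]
opening: 0.0002
```

play_rows:
  series:
    - [[1,-0.007,0.009,0,0],[1,-0.013,0.018,0,0],[1,-0.02,0.027,0,0],[1,-0.027,0.036,0,0],[1,-0.034,0.045,0,0]]

```text
t: 11.15
tool_pos: [0.6049, 0.0843, 0.0206]
orientation: [1.41, 2.807, 0.0]
force: [-0.0, -0.3, -0.1]
opening: 0.0002
```

```bash
python3 snap.py scene b4 250 180 550 380 2.6
```

```text
11.2 [0.60378741 0.08568972 0.02035813] [-0.441796    0.94304398  0.20647495]
```

View pics/b4.png

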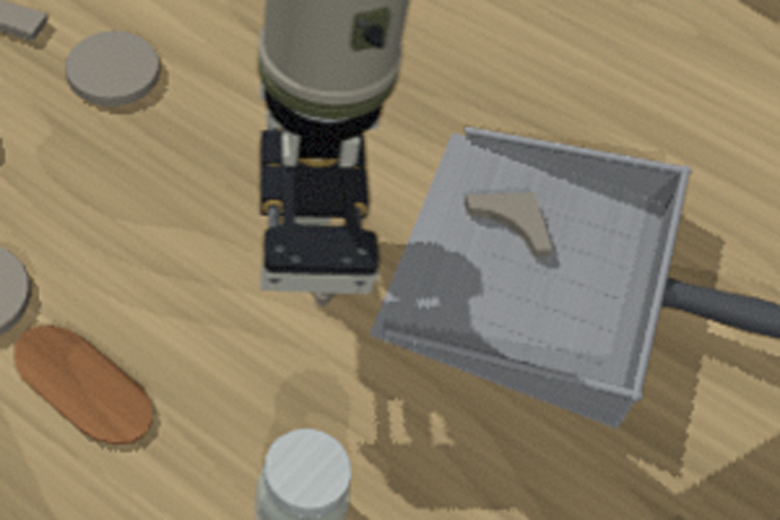

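```bash
python3 snap.py side b5 220 140 420 290 4
python3 - <<'E'
from h import *
c=dict(np.load("scene_b4.npz"))
print((ray(c,[(250+a/2.6,180+b/2.6) for a,b in [(322,297)]],0.012)[:,:2]*1000-[1,4]).round())
E
```

```text
11.25 [0.60435074 0.08490829 0.02044494] [ 0.25163708  0.19674358 -0.35575817]
[[627. 115.]]
```

View pics/b5.png

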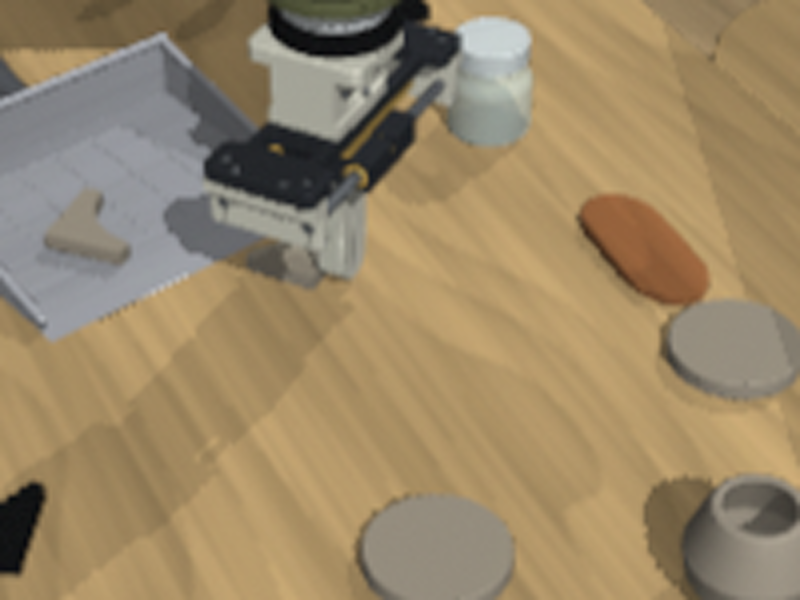

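play_rows:
  series:
    - [[1,-0.006,0.008,0,0],[1,-0.012,0.016,0,0],[1,-0.018,0.024,0,0],[1,-0.024,0.032,0,0],[1,-0.03,0.04,0.001,0],[1,-0.036,0.048,0.002,0]]

```text
t: 11.85
tool_pos: [0.5688, 0.1322, 0.0226]
orientation: [-1.41, -2.807, 0.0]
force: [-0.4, 0.3, 0.3]
opening: 0.0005
```

play_rows:
  series:
    - [[1,-0.003,0.009,0,-0.03],[1,-0.006,0.018,0,-0.06],[1,-0.009,0.028,0,-0.09],[1,-0.012,0.037,0,-0.12]]

```text
t: 12.25
tool_pos: [0.5571, 0.1694, 0.0228]
orientation: [1.577, 2.717, 0.0]
force: [-0.3, 0.0, 0.2]
opening: 0.0004
```

```bash
python3 snap.py side b6 180 130 380 280 4; python3 snap.py scene b7 320 180 580 380 3
```

```text
12.3 [0.55660681 0.17056331 0.02275873] [0.54082269 0.95776423 0.05941993]
12.35 [0.55686093 0.16983568 0.02272615] [-0.22036509  0.59672064  0.30331783]
```

View pics/b6.png

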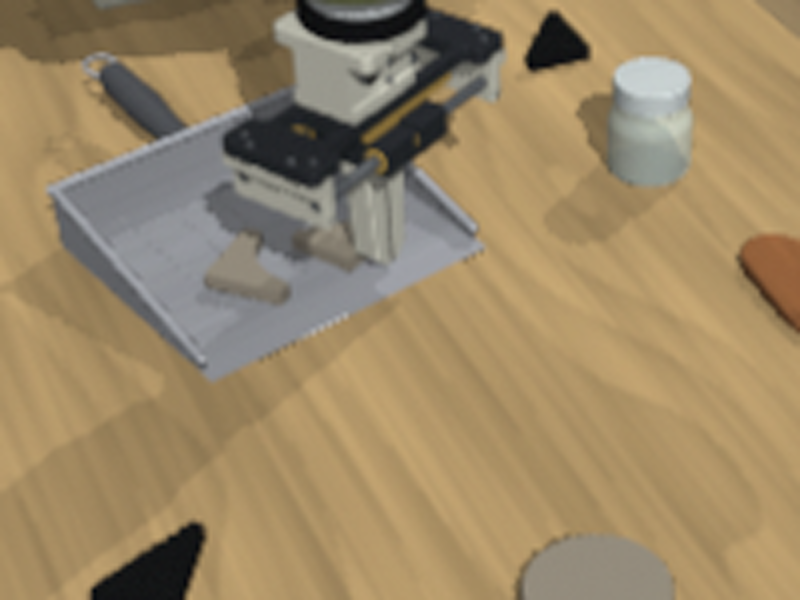

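View pics/b7.png

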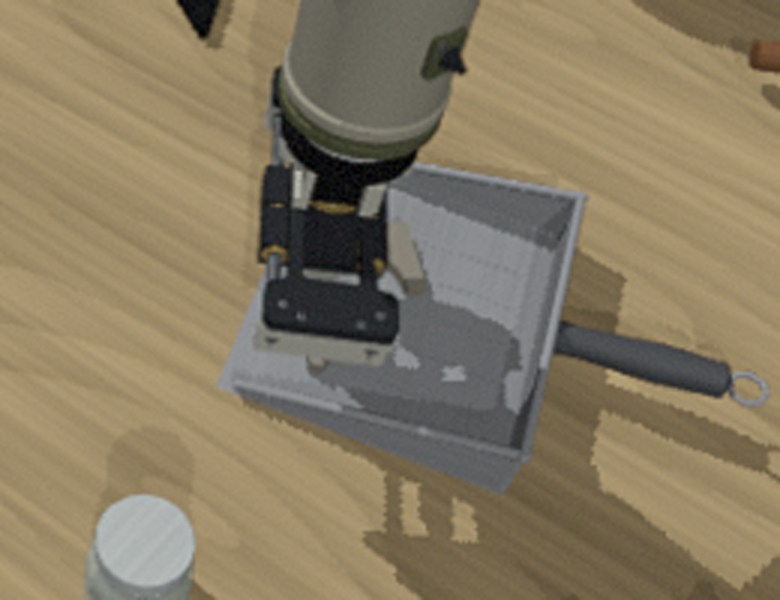

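The wedge is in the pan, ahead of the pusher. Four more rows deeper, then lift off.

play_rows:
  series:
    - [[1,-0.002,0.009,0,-0.02],[1,-0.004,0.018,0,-0.04],[1,-0.006,0.028,0,-0.06],[1,-0.008,0.037,0,-0.08],[1,-0.007,0.03,0.005,-0.08],[1,-0.007,0.027,0.05,-0.08],[1,-0.007,0.02,0.09,-0.08]]

```text
t: 13.05
tool_pos: [0.5495, 0.1875, 0.113]
orientation: [-1.68, -2.653, 0.003]
force: [1.8, 0.8, 0.2]
opening: 0.0006
```

play_rows:
  series:
    - [[1,0.012,-0.045,0.01,0],[1,0.024,-0.09,0.01,0],[1,0.036,-0.135,0.01,0.14],[1,0.048,-0.18,0.01,0.28],[1,0.06,-0.225,0.01,0.42],[1,0.065,-0.27,0.01,0.56],[1,0.065,-0.315,0.01,0.7],[1,0.065,-0.36,0.01,0.84]]

```text
t: 13.85
tool_pos: [0.6149, -0.1745, 0.1231]
orientation: [0.445, 3.11, -0.001]
force: [1.2, 0.1, -0.4]
opening: 0.0005
```

```bash
python3 snap.py scene c1 180 140 580 380 2;python3 snap.py side c2 180 130 480 355 2.6
```

```text
13.9 [ 0.61427459 -0.18165783  0.12327421] [-2.16985945 -3.50291554  0.31461473]
13.95 [ 0.61452491 -0.17841631  0.12317345] [ 0.3684031  -0.36806458  0.04455341]
```

View pics/c1.png

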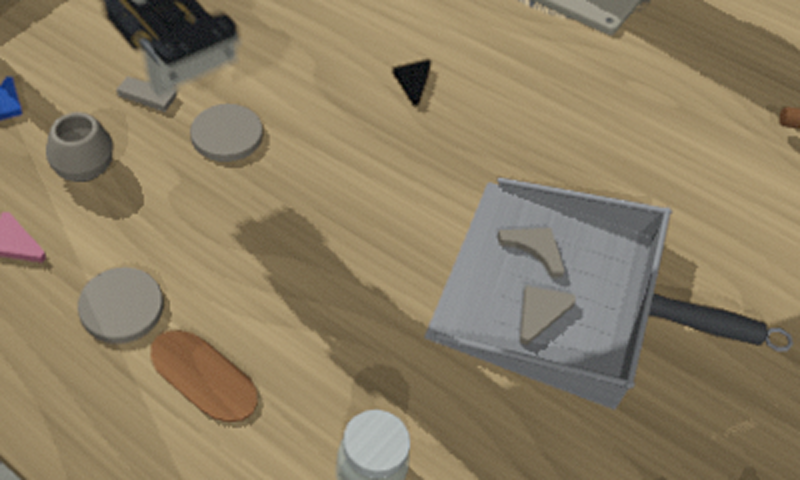

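View pics/c2.png

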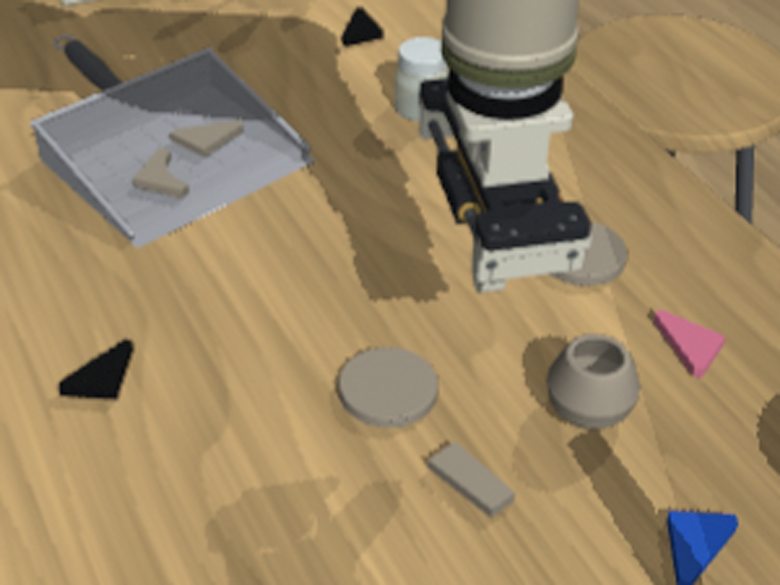

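The corner and wedge are both in the pan, at crop (535,245) and (545,310) in the scene picture. Now the strip: come down on its +x side, between it and the pot, and push it -x clear of coaster_a.

play_rows:
  series:
    - [[1,-0.004,-0.03,0,0.14],[1,-0.008,-0.06,0,0.28],[1,-0.012,-0.088,0,0.28],[1,-0.012,-0.088,-0.03,0.28],[1,-0.012,-0.088,-0.06,0.28],[1,-0.012,-0.088,-0.088,0.28],[1,-0.012,-0.088,-0.101,0.28],[1,-0.012,-0.088,-0.101,0.28]]

```text
t: 14.75
tool_pos: [0.6015, -0.2587, 0.0193]
orientation: [-0.017, -3.137, -0.003]
force: [0.5, -0.0, -0.9]
opening: 0.0003
```

```bash
python3 snap.py scene d1 180 120 380 270 4
```

```text
14.8 [ 0.60286786 -0.25926883  0.02131703] [ 0.24915925 -0.21502136  0.97083798]
```

View pics/d1.png

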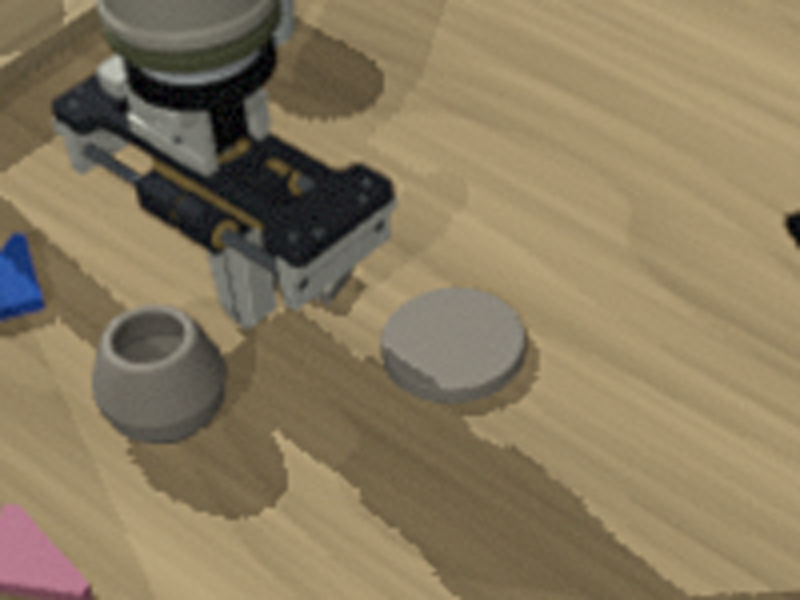

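play_rows:
  series:
    - [[1,-0.005,-0.008,0,0],[1,-0.015,-0.008,0,0],[1,-0.025,-0.008,0,0],[1,-0.035,-0.008,0,0],[1,-0.045,-0.008,0,0],[1,-0.055,-0.008,0,0],[1,-0.065,-0.008,0,0],[1,-0.075,-0.008,0,0]]

```text
t: 15.6
tool_pos: [0.5276, -0.2674, 0.0217]
orientation: [0.017, 3.142, -0.0]
force: [0.6, 0.7, 0.2]
opening: 0.0005
```

```bash
python3 snap.py scene d2 180 100 380 250 4; python3 snap.py side d3 250 220 450 370 4
```

```text
15.65 [ 0.52618395 -0.26730005  0.02123056] [-0.07908847  0.26321411 -1.08397194]
15.7 [ 0.52688331 -0.26729082  0.02126786] [ 0.1353201  -0.32763109  0.08582287]
```

View pics/d2.png

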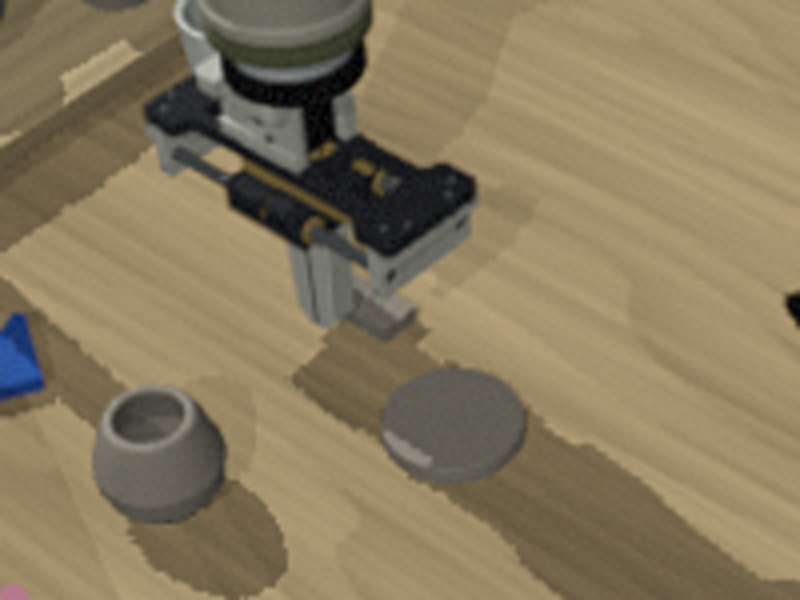

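View pics/d3.png

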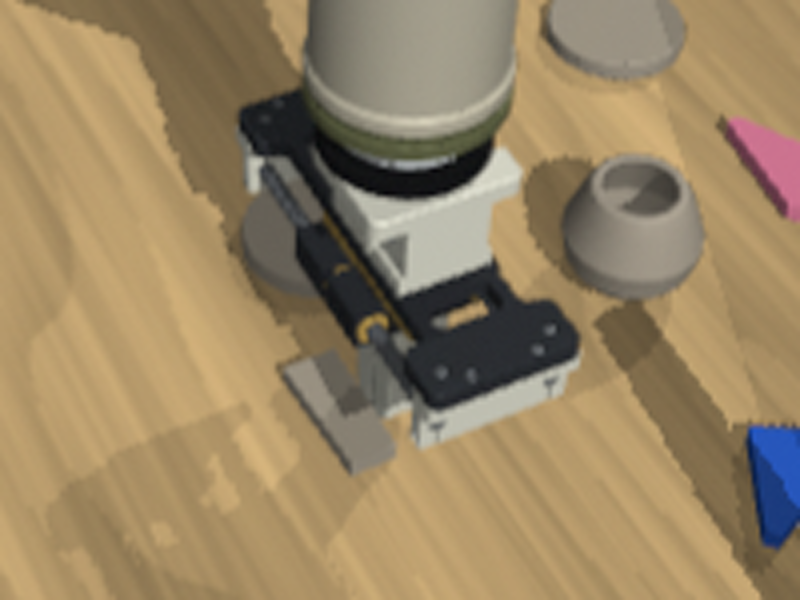

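Flush and tracking: the strip is at side crop (335,410), parallel to the pusher. Continuing -x, then backing off and moving round behind its -y end.

play_rows:
  series:
    - [[1,-0.01,0,0,0],[1,-0.02,0,0,0],[1,-0.03,0,0,0],[1,-0.038,0,0,0],[1,-0.042,0,0,0],[1,-0.035,0,0.01,0],[1,-0.02,0,0.05,0],[1,-0.02,-0.03,0.06,-0.1]]

```text
t: 16.5
tool_pos: [0.5127, -0.2966, 0.0867]
orientation: [0.169, 3.131, -0.003]
force: [0.8, -0.0, 1.4]
opening: 0.0006
```

```bash
python3 snap.py side d4 180 200 380 350 4
```

```text
16.55 [ 0.51237806 -0.30290634  0.08807307] [-1.83273282 -3.00409007  2.63584962]
```

View pics/d4.png

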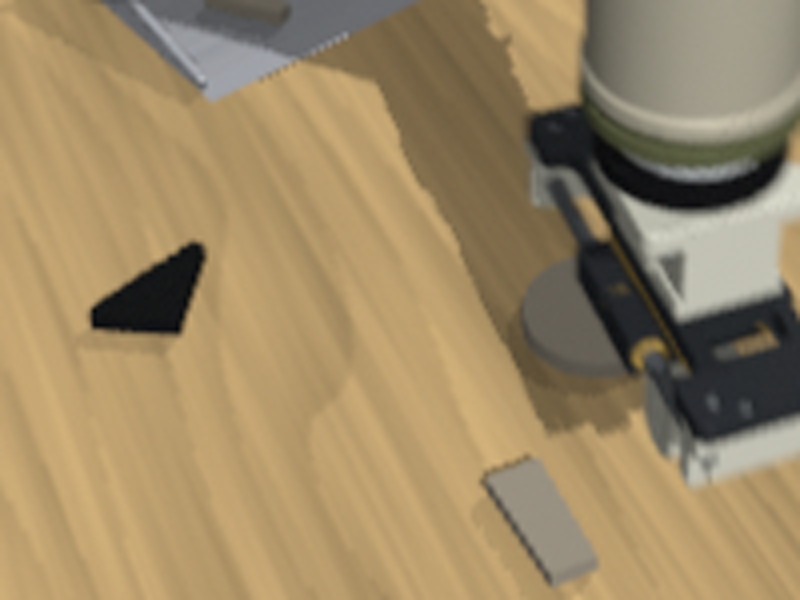

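Run:
```python
from h import *
c=dict(np.load("side_d4.npz"))
print((ray(c,[(180+a/4,200+b/4) for a,b in [(485,475),(535,457),(596,560),(553,577)]],0.012)[:,:2]*1000+[1,3]).round())
```

```text
[[ 448. -229.]
 [ 474. -230.]
 [ 473. -296.]
 [ 451. -296.]]
```

The strip measures 26x66 mm at centre (0.4615, -0.263), parallel to y, which fits. Turning the pusher behind its -y end.

play_rows:
  series:
    - [[1,-0.01,-0.005,0,-0.14],[1,-0.02,-0.01,0,-0.28],[1,-0.03,-0.02,0,-0.42],[1,-0.04,-0.025,0,-0.56],[1,-0.051,-0.025,0,-0.7],[1,-0.051,-0.025,0,-0.84],[1,-0.051,-0.025,0,-0.98],[1,-0.051,-0.025,0,-1.12]]

```text
t: 17.35
tool_pos: [0.4581, -0.3228, 0.0824]
orientation: [1.82, 2.559, -0.0]
force: [0.4, 0.0, -0.1]
opening: 0.0006
```

play_rows:
  series:
    - [[1,0,0,0,-0.14],[1,0,0,0,-0.28],[1,0,0,-0.02,-0.34],[1,0,0,-0.045,-0.34],[1,0,0,-0.06,-0.34],[1,0,0,-0.065,-0.34],[1,0,0,-0.065,-0.34]]

```text
t: 18.05
tool_pos: [0.4573, -0.3221, 0.0161]
orientation: [-2.22, -2.221, 0.0]
force: [-0.2, -0.7, 0.6]
opening: 0.0006
```

```bash
python3 snap.py side d5 180 200 480 400 2.6
```

```text
18.1 [ 0.45778728 -0.32262437  0.01706689] [-0.31745154  0.35108422  0.80871828]
```

View pics/d5.png

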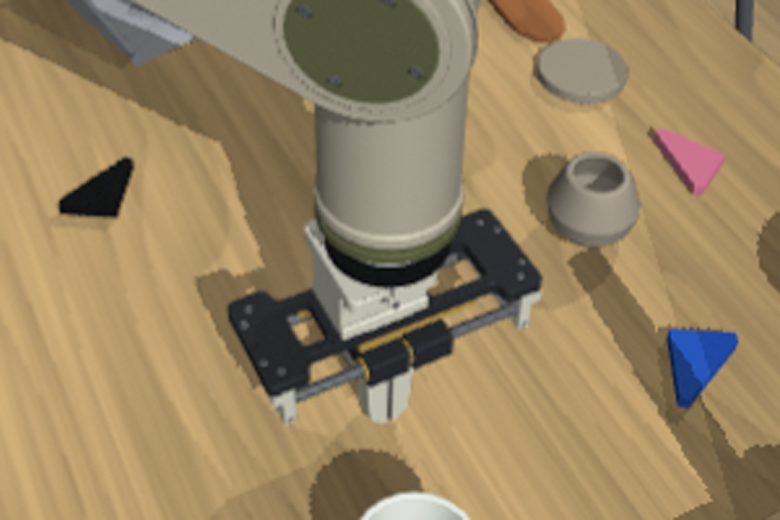

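play_rows:
  series:
    - [[1,0.004,0.005,0.003,0],[1,0.004,0.015,0.003,0],[1,0.004,0.025,0.003,0],[1,0.004,0.035,0.003,0],[1,0.004,0.045,0.003,0],[1,0.004,0.055,0.003,0],[1,0.004,0.065,0.003,0],[1,0.004,0.075,0.003,0]]

```text
t: 18.9
tool_pos: [0.4614, -0.2465, 0.0196]
orientation: [-2.221, -2.222, -0.0]
force: [-0.1, -0.6, 0.2]
opening: 0.0006
```

```bash
python3 snap.py scene d6 240 100 440 250 4
```

```text
18.95 [ 0.46126004 -0.24514473  0.0193344 ] [ 0.17234382  1.35609957 -0.42444158]
```

View pics/d6.png

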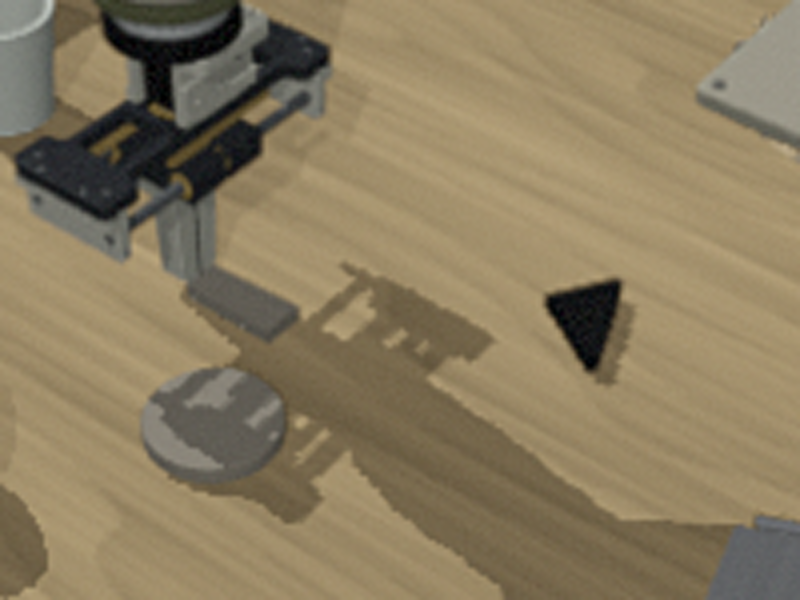

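```bash
cat > ms.py <<'E'
import sys
from h import *
# file x0 y0 f z dx dy pts
a=sys.argv; c=dict(np.load(a[1])); x0,y0,f,z,dx,dy=map(float,a[2:8]); p=np.array(list(map(float,a[8:]))).reshape(-1,2)
W=ray(c,p/f+[x0,y0],z)[:,:2]+[dx/1000,dy/1000]
o=np.array([.523,.132]);X=np.array([-.235,.972]);Y=np.array([-.972,-.235])
for w in W: print((w*1000).round(),'pan',((w-o)@X*1000).round(),((w-o)@Y*1000).round())
E
python3 ms.py scene_d6.npz 240 100 4 .012 -1 -4 268 328 299 310 221 267 190 284
```

```text
[ 472. -178.] pan -289.0 123.0
[ 448. -174.] pan -280.0 144.0
[ 448. -234.] pan -338.0 159.0
[ 471. -238.] pan -348.0 137.0
```

play_rows:
  series:
    - [[1,0,0.011,0,0],[1,0,0.022,0,0],[1,0,0.033,0,0],[1,0,0.044,0,0],[1,0,0.055,0,0],[1,0,0.066,0,0],[1,0,0.077,0,0],[1,0,0.088,0,0]]

```text
t: 19.75
tool_pos: [0.4614, -0.1585, 0.0196]
orientation: [-2.221, -2.221, -0.0]
force: [-0.3, -0.4, -0.2]
opening: 0.0002
```

```bash
python3 snap.py scene d7 280 120 480 270 4
```

```text
19.8 [ 0.46122225 -0.15710238  0.01939604] [-0.17299845  0.7861182  -0.51592004]
```

View pics/d7.png

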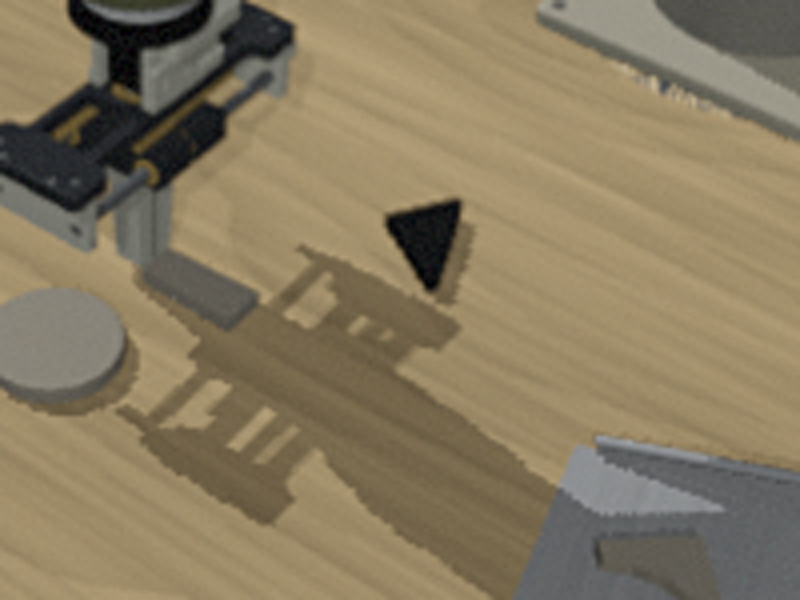

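The strip tracks straight along the lane, clear of coaster_a. Continuing.

play_rows:
  series:
    - [[1,0,0.011,0,0],[1,0,0.022,0,0],[1,0,0.033,0,0],[1,0,0.044,0,0],[1,0,0.055,0,0],[1,0,0.066,0,0],[1,0,0.077,0,0],[1,0,0.088,0,0]]

```text
t: 20.6
tool_pos: [0.4615, -0.0705, 0.0196]
orientation: [2.221, 2.222, 0.0]
force: [0.3, -0.4, 0.2]
opening: 0.0007
```

```bash
python3 snap.py scene d8 320 140 520 290 4
```

```text
20.65 [ 0.46124052 -0.06922321  0.01948451] [ 0.39248801  1.60219339 -0.06626218]
```

View pics/d8.png

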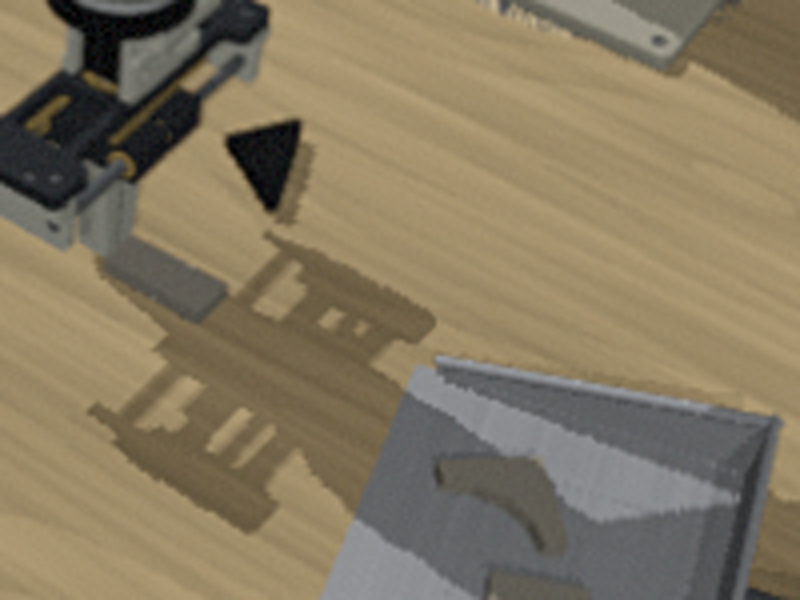

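```bash
python3 ms.py scene_d8.npz 320 140 4 .012 -1 -4 196 312 229 288 137 237 105 262; echo corner; python3 ms.py scene_d8.npz 320 140 4 .015 -1 -4 435 460 535 460 565 545
```

```text
[474.  -2.] pan -119.0 79.0
[448.   2.] pan -109.0 103.0
[448. -60.] pan -169.0 118.0
[475. -62.] pan -178.0 92.0
corner
[483. 150.] pan 27.0 34.0
[452. 190.] pan 73.0 56.0
[489. 226.] pan 99.0 11.0
```

play_rows:
  series:
    - [[1,0,0.011,0,0],[1,0,0.022,0,0],[1,0,0.033,0,0],[1,0,0.044,0,0],[1,0,0.055,0,0],[1,0,0.066,0,0],[1,0,0.077,0,0],[1,0,0.088,0.001,0]]

```text
t: 21.45
tool_pos: [0.4613, 0.0175, 0.0205]
orientation: [-2.221, -2.221, 0.0]
force: [0.2, -0.4, 0.2]
opening: 0.0003
```

play_rows:
  series:
    - [[1,0,0.011,0,0],[1,0,0.022,0.001,0],[1,0,0.033,0.001,0],[1,0,0.044,0.001,0.02]]

```text
t: 21.85
tool_pos: [0.4615, 0.0615, 0.0217]
orientation: [2.198, 2.244, 0.0]
force: [0.4, -0.0, -0.3]
opening: 0.0006
```

```bash
python3 snap.py scene d9 360 180 560 330 4
```

```text
21.9 [0.46144267 0.06267824 0.02167618] [-1.40432656  1.74169976 -0.22820084]
```

View pics/d9.png

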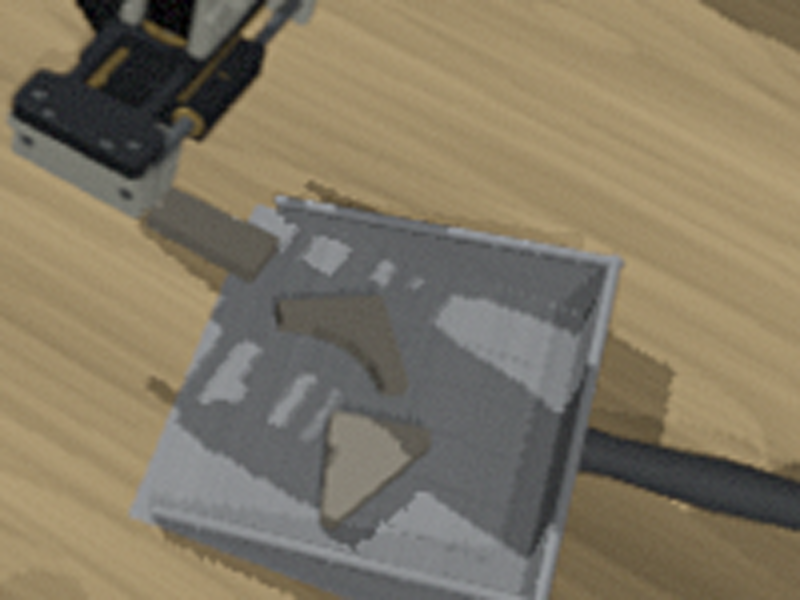

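The strip's front is on the lip, between the left wall and the corner piece. Finishing along the pan's axis.

play_rows:
  series:
    - [[1,-0.001,0.01,0,0.02],[1,-0.002,0.02,0.001,0.04],[1,-0.003,0.03,0.001,0.06],[1,-0.005,0.04,0.001,0.08],[1,-0.007,0.049,0.001,0.1],[1,-0.009,0.059,0.001,0.12]]

```text
t: 22.5
tool_pos: [0.4523, 0.1202, 0.0227]
orientation: [2.058, 2.373, -0.0]
force: [0.3, -1.3, 0.0]
opening: 0.0003
```

```bash
python3 snap.py scene e1 360 180 560 330 4;  python3 snap.py side e2 180 130 380 280 4
```

```text
22.55 [0.45195445 0.12142995 0.02262172] [-0.85824663  0.6817949   0.11594518]
22.6 [0.45205493 0.12076613 0.02255262] [ 0.68892751 -0.32351456 -0.10390939]
```

View pics/e1.png

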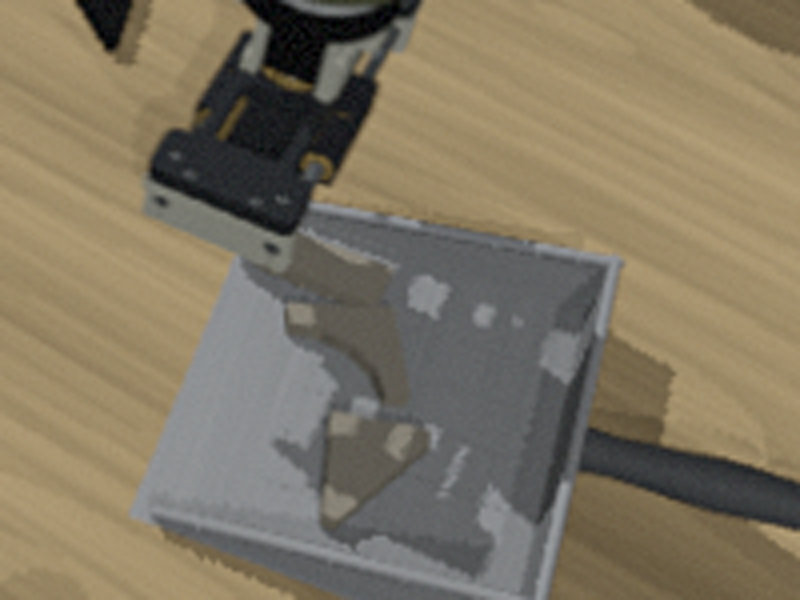

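View pics/e2.png

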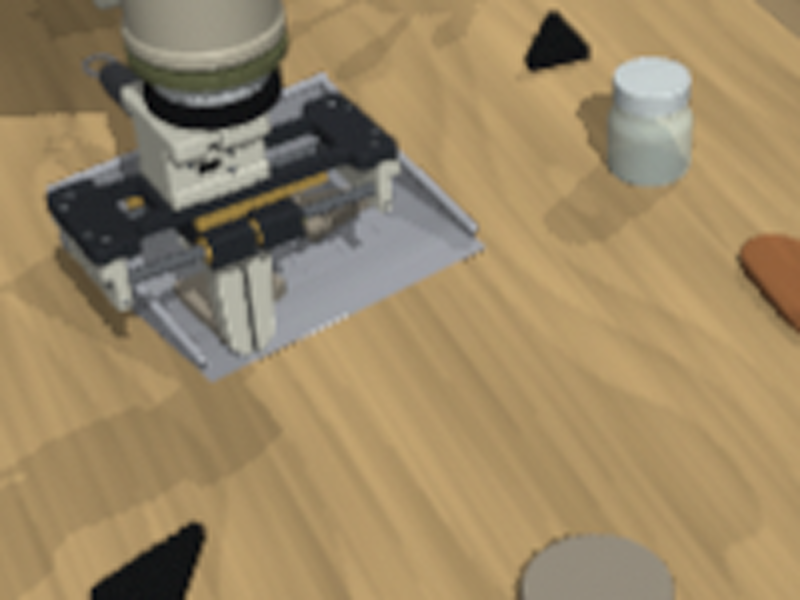

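play_rows:
  series:
    - [[1,-0.002,0.01,0,0],[1,-0.005,0.02,0,0.02],[1,-0.007,0.029,0,0.04],[1,-0.009,0.039,0,0.04],[1,-0.009,0.041,0,0.04],[1,-0.007,0.032,0.003,0.04],[1,-0.007,0.03,0.05,0.04],[1,-0.007,0.02,0.1,0.04]]

```text
t: 23.4
tool_pos: [0.4437, 0.1388, 0.1212]
orientation: [-2.011, -2.41, 0.006]
force: [1.5, 0.0, 1.0]
opening: 0.0006
```

play_rows:
  series:
    - [[1,0,-0.045,0.03,0],[1,0,-0.09,0.06,0],[1,0,-0.135,0.09,0],[1,0,-0.18,0.1,0],[1,0,-0.225,0.1,0],[1,0,-0.25,0.1,0],[1,0,-0.25,0.1,0]]

```text
t: 24.1
tool_pos: [0.445, -0.1144, 0.2222]
orientation: [2.018, 2.406, -0.001]
force: [0.1, 0.5, 0.1]
opening: 0.0007
```

```bash
python3 snap.py scene f1 360 180 560 330 4;  python3 snap.py side f2 180 130 480 355 2.6
python3 - <<'E'
import numpy as np,cv2
from h import *
o=np.array([.523,.132]);X=np.array([-.235,.972]);Y=np.array([-.972,-.235])
for n,off,f0,f1 in (("scene",[.001,.004],"scene0.npz","scene_f1.npz"),):
    A=dict(np.load(f0));B=dict(np.load(f1))
    PA,PB=cloud(A),cloud(B)
    for nm,(u,v) in dict(pot=(220,213),coa=(293,205),cob=(240,292),cup=(240,112),jar=(366,369),rib=(282,328)).items():
        r=[]
        for P in (PA,PB):
            z=P[...,2]; m=((z>0.004)&(z<.2)).astype(np.uint8); m[:,:u-45]=0;m[:,u+45:]=0;m[:v-45]=0;m[v+45:]=0
            k,l=cv2.connectedComponents(m); r.append(np.nanmedian(P[l==l[v,u]],0))
        print(nm,((r[1]-r[0])*1000).round(1))
    hsv=cv2.cvtColor(B["color"],cv2.COLOR_RGB2HSV)
    d=np.abs(A["color"].astype(int)-B["color"]).sum(2)
E
```

```text
24.15 [ 0.44500218 -0.11247719  0.22186993] [0.0092284  0.24140931 0.63353014]
24.2 [ 0.44509258 -0.11119476  0.22169172] [ 0.01789331 -0.28497331  0.48593895]
pot [ 0.2 -0.6  0.2]
coa [-0.2 -0.3  0.1]
cob [-0.2 -0.1 -0. ]
cup [-0.3  0.  -0.1]
jar [-0.1  0.1 -0.1]
rib [ 0.1 -0.5 -0. ]
```

View pics/f1.png

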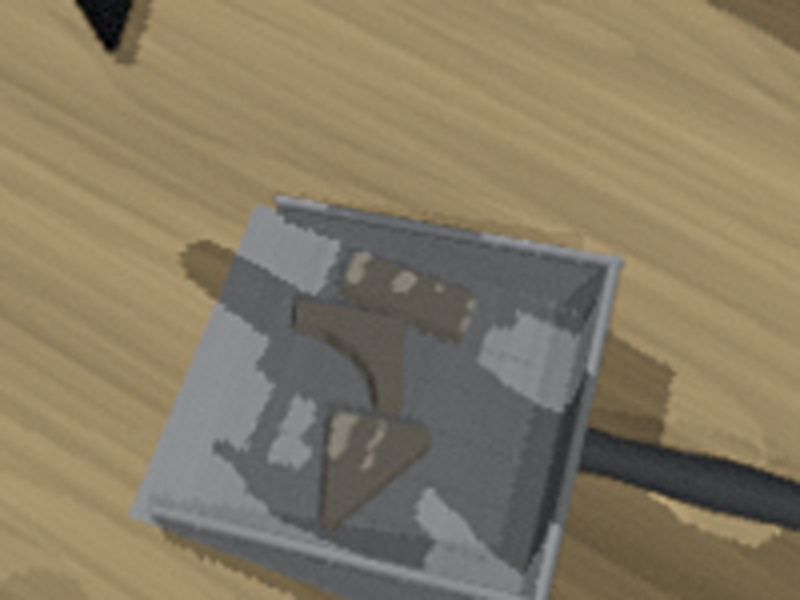

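View pics/f2.png

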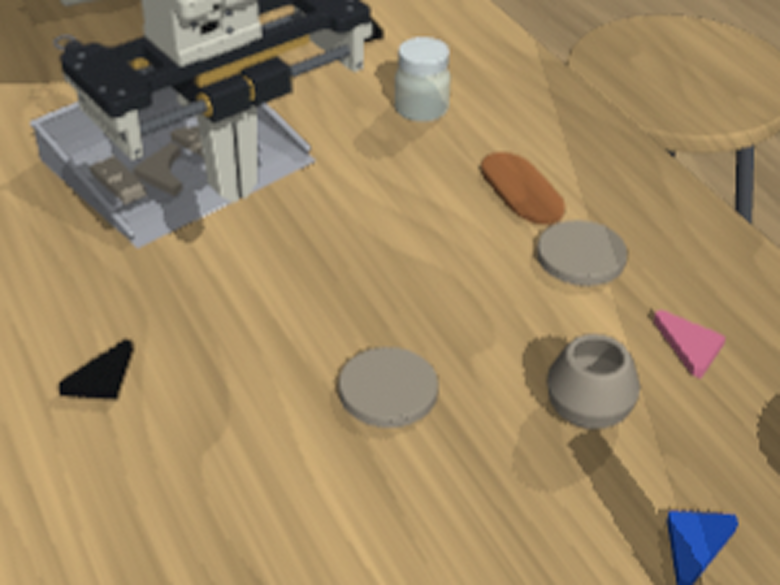

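```bash
echo lip; python3 ms.py scene_f1.npz 360 180 4 0 -1 -4 262 205 133 517; echo strip corners; python3 ms.py scene_f1.npz 360 180 4 .015 -1 -4 345 250 340 290 476 290 462 338; echo corner tip vertex tip; python3 ms.py scene_f1.npz 360 180 4 .015 -1 -4 295 297 403 315 405 405;echo wedge; python3 ms.py scene_f1.npz 360 180 4 .015 -1 -4 330 410 430 435 325 520
```

```text
lip
[420. 109.] pan 2.0 106.0
[624. 158.] pan 2.0 -105.0
strip corners
[432. 162.] pan 51.0 81.0
[457. 173.] pan 55.0 55.0
[413. 228.] pan 119.0 84.0
[445. 235.] pan 119.0 51.0
corner tip vertex tip
[475. 157.] pan 35.0 40.0
[451. 205.] pan 88.0 53.0
[500. 231.] pan 102.0 -1.0
wedge
[525. 204.] pan 70.0 -19.0
[508. 249.] pan 117.0 -12.0
[580. 232.] pan 84.0 -79.0
```

```bash
python3 -c "
from plant import robot
print(robot.close_job())"
```

```text
the job is handed in; nothing more can be done
None
```

All three offcuts were swept into the dustpan with closed fingers, and the job was handed in at about 24 s with the hand lifted well clear. The hand-in reports no verdict, so these are my own last measurements:

| Offcut | Behind the lip edge | Off the centre line |
|---|---|---|
| strip | about 86 mm | +68 mm |
| corner | about 75 mm | +32 mm |
| wedge | about 90 mm | -37 mm |

- **Dustpan and bystanders:** the dustpan's lip was within about 2 mm of where it started, which is inside the measuring error. The pot, both coasters, cup, jar and rib showed under 1 mm of change.
- **Forces:** the readings I saw stayed at a few newtons.
- **Mishap:** the corner slipped off the pusher once on the lip, and I finished pushing it from its hollow edge.
- **Disagreement:** the scene and side cameras differed by 5 to 8 mm on absolute position, mostly along y. I used averages, and the margins in the pan are much larger than that.

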